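# Set the draw gauge to the sleeve's length and hold it

## Task

Push the setting sleeve along its cradle until its end sits flush against the stop block, leaving no gap. Then take the gauge's upright black handle and draw the spring-return carriage out until its pointer is level with the sleeve's free end (the end away from the stop), and finish with the handle still held there, since the carriage springs back when let go. Leave the other loose things on the bench where they lie.

Things in the scene. Friction and masses are not known exactly. Their poses are not given: they have to be found in the camera images.
- gauge: The draw gauge, fixed to the bench: grey base plate 12 mm thick, x -80 to +80, y -130 to +240 mm about the origin (underside, bench height). On its robot side (-x) a cradle, on the far side (+x) a guide rail and a lying spring canister (y +102 to +234, top 54 mm above the bench). Its y axis runs along both, towards stop and canister (to the robot's left, turned by up to 0.35).
- cradle (a point): Middle of the cradle's centre line (gauge x -45, y -5), at the height of its rail tops, 22 mm above the bench. The cradle is two steel rails along the gauge's y, 240 mm long, standing 10 mm above the base plate, 20 mm apart inside, 44 mm over both.
- stop: Plain steel stop block 52 (x) x 32 (y) x 40 mm tall, with a clamp screw 16 mm more on top, fixed astride the cradle (where along it differs each time). Origin: foot of the face the sleeve must butt against, on the cradle's centre line, 12 mm above the bench. Axes parallel to the gauge's; the block is on the +y side of that face, the sleeve on the -y side.
- sleeve: The setting sleeve: loose plain grey steel cylinder with flat ends, 35 mm in diameter, 106 mm long, 0.28 to 0.56 kg, lying in the cradle along the gauge's y, with a 20 to 50 mm gap to the stop at the start. Its own y axis is the cylinder axis; origin at mid length on the lowest line (it may roll).
- sleeve_center (a point): Centre of the setting sleeve, on its axis and at mid length, 53 mm from either end; about 36 mm above the bench in the cradle.
- carriage: Aluminium carriage 40 x 60 mm on the guide rail, with an upright black handle and a pointer blade. Slides only along the gauge's -y (away from the canister), 125 mm at most. A spring pulls it home: about 3 N there, 0.7 N more per 10 mm. Origin: 12 mm above the bench, on the rail's centre line at the pointer's y; at home at (40, 70, 12) mm in the gauge's frame. Axes parallel to the gauge's.
- pointer_tip (a point): Tip of the pointer: dark steel blade 3 mm thick (y), running from the carriage to about 5 mm from the sleeve's side, 37 mm above the bench. Level with the sleeve's free end means the same gauge y as that end: 106 mm to the -y side of the stop's face once the sleeve is flush. That is a pull of 76 to 106 mm.
- handle (a point): Grip point of the handle, an upright black plate 36 (x) x 16 (y) mm on the carriage, 25 mm to the -y side of the pointer. It rises from 51 to 104 mm above the bench; this point lies at 87 mm, 17 mm below its top. Best gripped from above with the fingers closing along the gauge's y.
- coupling: Bystander: blackened hose coupling with a cam ear, 105 mm long, 49 mm tall, lying in front of the gauge.
- tee: Bystander: brass tee, 101 mm long, 55 mm tall with its branch up, behind the gauge.
- stub: Bystander: flared steel tube stub standing on end, 26 mm across, 63 mm tall, in front of the gauge.
- barb: Bystander: steel barbed plug standing on its flange, 27 mm across, 46 mm tall, behind the gauge.
- mini: Bystander: mini coupler, 41 mm long, 20 mm tall, lying in front of the gauge.
Things that resemble listed ones, but are neither listed nor needed, are in the scene too. What is shaped like the sleeve but green or purple is not meant.

How it is judged:
By the outcome, as a careful person would: the job done as asked, in the order asked, and still so for the second after the job is handed in, while the arm keeps its last pose, push and grip.
It also fails if it takes over 48 s, if anything falls off the work surface, if the arm or the gripper's body presses on something with over 40 N, if the wrist force passes 120 N, or if a joint passes its speed limit or range.

## Robot

A 7-joint arm with a two-finger parallel gripper is mounted at the origin on a cart in front of the work surface, level with it; the furniture and walls round the work are solid. World frame = base frame: x ahead of the robot, y to its left, z up, the work surface at z = 0. Lengths are in mm, angles in rad, forces in N, time in s.
With the tool pointing down it reaches from about 425 to 950 mm from the base axis. Payload 4.7 kg.
Tool frame: the origin (TCP) lies on the centre line of the jaws, within the pads' length; the fingertips stand 8 mm ahead of it and the grasp point (between the pads) lies 11 mm behind it; z points along the fingers, y is the direction in which the jaws open and shut (so a half turn about z gives the same grasp; the last joint's range is limited). The gripper opens to 85 mm and grips with 20 to 120 N. Pads are 22 mm wide; open, the fingers measure 114 mm over their backs; the gripper's body (76 mm by 85 mm) begins 54 mm behind the grasp point. The pads swing forward as they close: fully open they stand 13 mm farther back than shut.
Start: joints at [1.12, 0.469, -0.049, 1.532, 0.024, 1.141, -0.082], TCP at [276.393, -615.836, 239.335] pointing down, gripper open.
Joint ranges: [-2.59, 2.59], [-0.33, 1.99], [-1.39, 1.29], [0.1, 2.45], [-1.04, 4.18], [0.21, 1.99], [-2.66, 2.66]. Speed limits (rad/s): [2.57, 2.57, 3.14, 3.14, 3.14, 3.14, 3.14].

## Interface

Orientations are given as a unit quaternion [w, x, y, z].
In Python, from plant import read_state, optics, env gives the robot as it stands.
- The arm moves only by the tool play_rows, never from a script. Its argument "rows" is a list of rows, each an object of numbers: "jaw": the finger opening in mm, from 0 to 85.4; "tx", "ty", "tz": the shift along the tool's x, y, z in mm; "twist": the turn about the tool's z in degrees. In form: [{"jaw": .., "tx": .., "ty": .., "tz": .., "twist": ..}, ...]. A call has 1 to 12 rows; each row is the pose to reach, as a shift and turn from the pose commanded when the call began, along the tool's axes at that moment; what a row does not reach only later rows make up. A row lasts 1/8 s, in which the tool goes at most 62.5 mm and 10.7 degrees, less where a joint would pass 70% of its speed; a pose out of reach is approached as far as the arm can. A call with a gripper value outside its range is refused whole. The fingers move at their own pace and stop on an object; "grip_force" is the grip in N (left out, the last holds). Time passes only in rows, so rows that repeat a pose let the fingers close. It gives the time, the measured TCP pose, the force and the opening at its end, in the units of the state.
- read_state(): the state, without advancing time (a new reading comes with each control period).
- optics.capture(name): name is "scene" or "top" or "wrist"; returns a dict with "pixels" (420x560x3 uint8, blue, green, red), "range_z" (420x560 float32, mm along the optical axis (not along the pixel's ray), 0 where there is no reading), "camera_matrix" (3x3 intrinsics, pixels), "cam_to_world" (4x4, takes a point from camera to world coordinates). Camera axes: x right, y down, z forward; pixel columns grow to the right and rows downward; lengths in mm; the calibration is good to about 2 mm. A picture is of the moment at which its call begins.
- env.sign_off(): hands the job in, once; it reports no verdict.
The state is a dict: "t": time; "qpos": joint angles; "qd": joint speeds; "joint_efforts": joint torques, N m; "tcp_pos": TCP position; "ee_rot": TCP orientation; "contact_force": force on the tool from outside, world axes, zero at the start; "ft_torque": the same for the moment, N m; "finger_gap": finger opening in mm.
Only numpy, scipy, OpenCV 4.12 (cv2) and the standard library are available. Lean on these libraries where they do the work, as an engineer would, in place of code of your own. Each camera call takes 0.05 s, during which the arm holds its last target.

## Working session

There is one attempt and no reset: what is moved stays moved. The work goes in short steps, Python scripts to look and compute and a tool call to move; the robot and the scene stay as the last step left them, time stands still between calls to the robot, and variables do not carry over. Pictures are saved under pics/ and viewed, and the job is handed in when it is done.

Besides the shell and the picture viewer there is one more tool, called after "Request:" as a command line: name --argument value ..., lists and objects as JSON in quotes. play_rows: Moves the arm, as the interface text tells. Its arguments: {"type":"object","properties":{"rows":{"type":"array","items":{"type":"object","properties":{"jaw":{"type":"number"},"tx":{"type":"number"},"ty":{"type":"number"},"tz":{"type":"number"},"twist":{"type":"number"}}}},"grip_force":{"type":"number"}},"required":["rows"]}

```bash
ls; mkdir -p pics
python3 - <<'E'
from plant import read_state, optics
import cv2,numpy as np,pickle
print(read_state())
for n in ["scene","top"]:
    c=optics.capture(n); cv2.imwrite(f"pics/{n}0.png",c["pixels"]); pickle.dump(c,open(f"{n}0.pkl","wb"))
    print(n,c["camera_matrix"],c["cam_to_world"])
E
```

```text
pics
{'t': 0.0, 'qpos': array([ 1.12011451,  0.46947249, -0.0486124 ,  1.5336683 ,  0.02409478,
        1.1409881 , -0.08229004]), 'qd': array([ 0.00041007,  0.00122475,  0.00065391,  0.00030599, -0.00065523,
        0.00112403,  0.0008873 ]), 'joint_efforts': array([-8.67194594e-04, -5.10304964e+01, -4.69256903e-02, -2.37714744e+01,
        1.06855924e-02,  7.49525934e-03, -2.48209687e-06]), 'tcp_pos': array([ 276.13103803, -615.3280875 ,  238.2513683 ]), 'ee_rot': array([-9.47340457e-04,  9.77838646e-01,  2.09357661e-01, -2.32291698e-04]), 'contact_force': array([-0.35708278, -0.49316449, -0.08802964]), 'ft_torque': array([ 0.0304786 , -0.03119009, -0.03238731]), 'finger_gap': 85.22028368830331}
scene [[461.37197269   0.         283.77984635]
 [  0.         461.37197269 203.08643198]
 [  0.           0.           1.        ]] [[-6.76372482e-01 -5.68692132e-01  4.68091364e-01  9.79660799e+01]
 [-7.36436694e-01  5.10518445e-01 -4.43882770e-01  5.26643109e+02]
 [ 1.34633641e-02 -6.44949747e-01 -7.64106381e-01  8.99386553e+02]
 [ 0.00000000e+00  0.00000000e+00  0.00000000e+00  1.00000000e+00]]
top [[539.49390213   0.         278.07038199]
 [  0.         539.49390213 210.37888272]
 [  0.           0.           1.        ]] [[-3.20286914e-02 -9.78483021e-01  2.03826253e-01  3.13453056e+02]
 [-9.99478307e-01  3.22034205e-02 -2.46034091e-03  4.67012128e+01]
 [-4.15650072e-03 -2.03798719e-01 -9.79003986e-01  1.21066543e+03]
 [ 0.00000000e+00  0.00000000e+00  0.00000000e+00  1.00000000e+00]]
```

View pics/scene0.png

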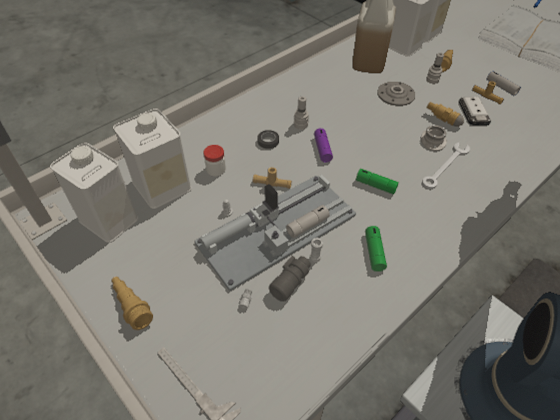

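View pics/top0.png

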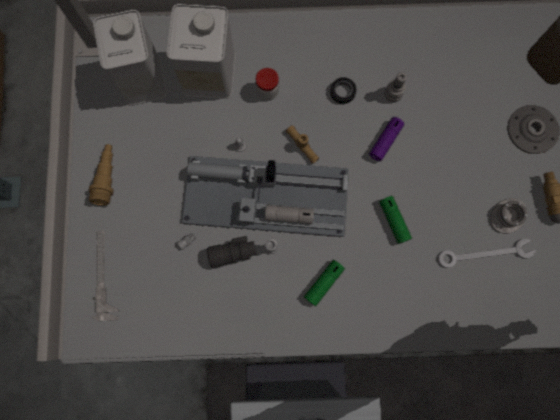

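The top view shows the gauge at about (185–347, 157–236), the stop at (248,211), the sleeve at (265–313, 215) and the black handle at (271,172). Next I'll zoom in and measure.

```bash
cat > h.py <<'E'
import numpy as np,cv2,pickle
def cloud(c):
    K=c["camera_matrix"];T=c["cam_to_world"];z=c["range_z"].astype(float)
    v,u=np.mgrid[:z.shape[0],:z.shape[1]]
    P=np.stack([(u-K[0,2])/K[0,0]*z,(v-K[1,2])/K[1,1]*z,z],-1)
    W=P@T[:3,:3].T+T[:3,3]; W[z==0]=np.nan
    return W
def ray(c,u,v,h):
    K=c["camera_matrix"];T=c["cam_to_world"]
    d=T[:3,:3]@np.array([(u-K[0,2])/K[0,0],(v-K[1,2])/K[1,1],1]);o=T[:3,3]
    return o+d*(h-o[2])/d[2]
E
python3 - <<'E'
from h import *
for n,(x0,x1,y0,y1) in dict(top=(170,360,145,270),scene=(185,365,165,310)).items():
    c=pickle.load(open(f"{n}0.pkl","rb"));cv2.imwrite(f"pics/{n}0z.png",cv2.convertScaleAbs(cv2.resize(c["pixels"][y0:y1,x0:x1],None,fx=4,fy=4,interpolation=cv2.INTER_CUBIC),alpha=1.5))
c=pickle.load(open("top0.pkl","rb"));W=cloud(c);b=c["pixels"]
print("bench z",[W[v,u].round(1) for u,v in [(150,250),(370,270),(200,215),(340,215),(248,205),(290,215),(271,170)]])
# plate: height 8..16
H=W[...,2];m=((H>7)&(H<17)).astype(np.uint8)
m[:145]=0;m[250:]=0;m[:,:175]=0;m[:,360:]=0
n,l,s,_=cv2.connectedComponentsWithStats(m);k=1+s[1:,4].argmax();print(s[k])
pts=W[l==k][:,:2]
r=cv2.minAreaRect(pts.astype(np.float32));print(r,cv2.boxPoints(r))
E
```

```text
bench z [array([483.8, 336.2,  -1.5]), array([ 4.224e+02, -1.577e+02,  2.000e-01]), array([558.4, 221.1,  10.9]), array([546.7, -95.5,  17.2]), array([568.8, 109.5,  52.5]), array([543.3,  18. ,  53.2]), array([632.1,  56.1, 104. ])]
[ 182  176  166   61 5427]
((577.1627807617188, 73.8071517944336), (371.6101379394531, 115.15266418457031), 83.34471130371094) [[ 498.44043 -104.07301]
 [ 612.81714 -117.4187 ]
 [ 655.88513  251.68732]
 [ 541.5084   265.03302]]
```

View pics/top0z.png

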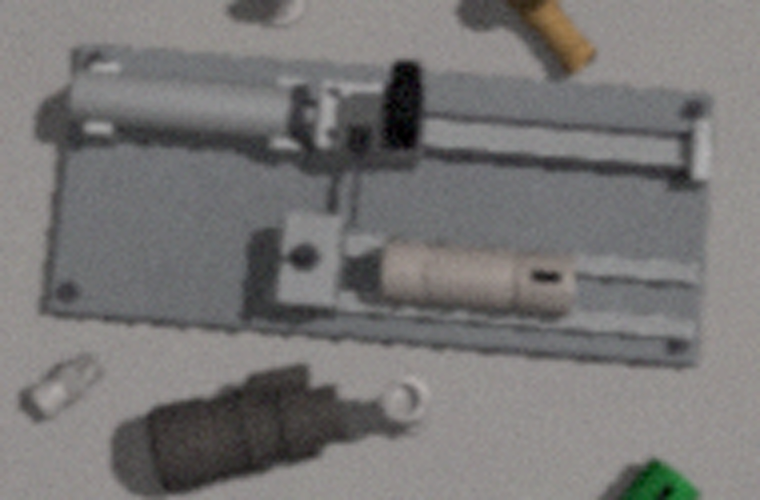

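View pics/scene0z.png

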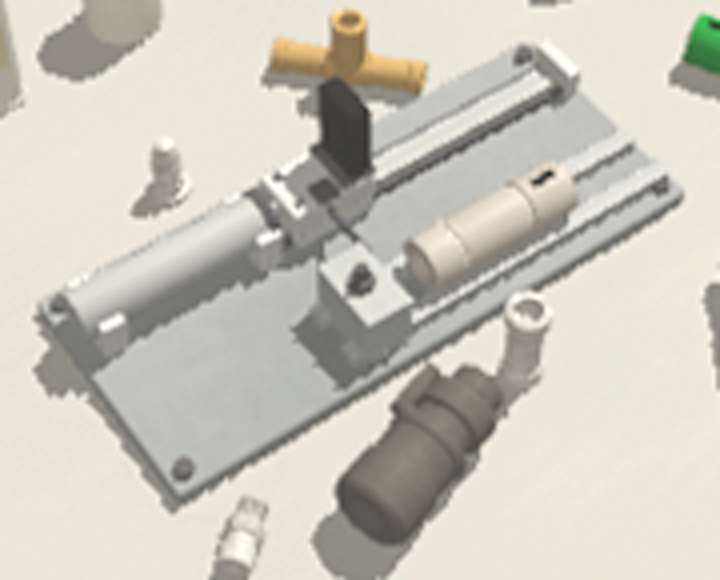

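```bash
cat >> h.py <<'E'
TH=-0.1161;O=np.array([593.0,15.8])
def g(P,th=None):
    th=TH if th is None else th
    d=P[...,:2]-O;c,s=np.cos(th),np.sin(th)
    return np.concatenate([np.stack([d[...,0]*c+d[...,1]*s,-d[...,0]*s+d[...,1]*c],-1),P[...,2:3]],-1)
def w(x,y): c,s=np.cos(TH),np.sin(TH);return O+np.array([c*x-s*y,s*x+c*y])
E
python3 - <<'E'
from h import *
def rep(n,G,m):
    p=G[m&np.isfinite(G[...,0])]
    if len(p)<5: print(n,len(p));return
    print(n,len(p),"x",np.percentile(p[:,0],[1,50,99]).round(1),"y",np.percentile(p[:,1],[1,50,99]).round(1),"z",np.percentile(p[:,2],[1,50,99]).round(1))
for nm in ["top","scene"]:
    c=pickle.load(open(nm+"0.pkl","rb"));W=cloud(c);G=g(W);x,y,z=G[...,0],G[...,1],G[...,2]
    print(nm)
    rep("plate",G,(abs(z-12)<3)&(abs(x)<100)&(y>-150)&(y<260))
    rep("stop top",G,(abs(z-52)<3)&(abs(x+45)<35)&(y>40)&(y<140))
    rep("handle",G,(z>97)&(z<110)&(abs(x-40)<35)&(y>0)&(y<100))
    rep("canister",G,(z>40)&(z<60)&(abs(x-40)<35)&(y>95)&(y<260))
    hs=c["pixels"].max(2)
    ms=(z>44)&(abs(x+45)<30)&(y>-140)&(y<40)
    rep("sleeve",G,ms)
    p=W[ms];(vx,vy,_,_)=cv2.fitLine(p[:,:2].astype(np.float32),cv2.DIST_L2,0,.01,.01).ravel();print("theta sleeve",np.arctan2(-vx,vy) if vy>0 else np.arctan2(vx,-vy))
    mh=(z>35)&(abs(x+45)<30)&(y>-140)&(y<60); 
    for y0 in range(-60,70,10):
        mm=(abs(x+45)<22)&(abs(y-y0)<2); print(y0,np.nanmax(np.where(mm,z,np.nan)).round(1),end=" ")
    print()
E
```

```text
top
plate 5428 x [-78.6  -5.   78.8] y [-126.5   65.9  236.3] z [ 9.1 12.  14.9]
stop top 276 x [-70.2 -45.8 -19.4] y [ 41.1  87.  106.5] z [49.2 51.9 54.8]
handle 120 x [22.8 40.  57.2] y [37.3 45.2 52.9] z [ 98.7 103.3 107.6]
canister 791 x [22.  37.7 56.7] y [101.9 166.2 231.5] z [40.4 49.1 56.1]
sleeve 574 x [-60.7 -45.6 -29.1] y [-53.5  -7.3  38.7] z [44.4 51.2 57.3]
theta sleeve -0.119864665
-60 25.0 -50 56.3 -40 55.3 -30 55.2 -20 57.1 -10 54.6 0 56.9 10 55.4 20 57.4 30 59.2 40 54.6 50 54.2 60 26.1 
scene
plate 4113 x [-80.   -9.4  77.1] y [-120.5  122.9  240.5] z [ 9.1 11.5 14.7]
stop top 249 x [-70.6 -49.6 -20.3] y [ 40.9  90.4 109.4] z [49.1 51.5 54.5]
handle 87 x [21.2 37.4 56.3] y [40.9 49.7 55.7] z [ 97.3 102.1 105.4]
canister 660 x [21.7 33.8 53.8] y [ 95.9 171.4 236. ] z [40.2 48.6 54. ]
sleeve 384 x [-61.6 -49.5 -31.3] y [-51.2  -4.5  38.5] z [44.2 50.6 55.7]
theta sleeve -0.13007732
-60 22.5 -50 54.1 -40 54.5 -30 54.7 -20 54.5 -10 53.1 0 56.4 10 53.4 20 53.8 30 53.6 40 55.3 50 55.4 60 24.6
```

Run:
```python
from h import *
for nm in ["top","scene"]:
    c=pickle.load(open(nm+"0.pkl","rb"));W=cloud(c);G=g(W);x,y,z=G[...,0],G[...,1],G[...,2]
    m=(z>49)&(z<56)&(abs(x+45)<35)&(y>62)&(y<140);p=G[m]
    print(nm,"stop y",np.percentile(p[:,1],[0,1,3,50,97,99,100]).round(1))
    m=(z>30)&(abs(x+45)<20)&(y>-140)&(y<62);p=G[m]
    print("sleeve y",np.percentile(p[:,1],[0,.5,1,3,50,97,99,99.5,100]).round(1))
    m=(z>33)&(z<42)&(abs(x)<18)&(y>50)&(y<90);p=G[m];print("ptr",len(p),np.percentile(p[:,1],[1,50,99]).round(1) if len(p) else 0)
# tool yaw
from plant import read_state
from scipy.spatial.transform import Rotation as R
s=read_state();q=s["ee_rot"];M=R.from_quat(q[[1,2,3,0]]).as_matrix();print(M.round(4))
yd=np.array([np.sin(-TH),np.cos(TH)]);
print("gauge y in tool", M[:2,0]@yd,M[:2,1]@yd)
```

```text
top stop y [ 75.   75.5  76.   89.9 105.5 106.5 106.8]
sleeve y [-55.  -54.1 -53.4 -51.3  -2.   47.5  49.7  50.6  51. ]
ptr 19 [68.6 69.7 71.4]
scene stop y [ 77.5  77.9  79.1  94.8 109.1 109.5 109.6]
sleeve y [-52.7 -51.5 -50.9 -48.3   4.9  52.7  53.4  53.8  54.3]
ptr 22 [70.9 73.2 74.9]
[[ 9.123e-01  4.095e-01 -8.000e-04]
 [ 4.095e-01 -9.123e-01  1.600e-03]
 [-1.000e-04 -1.800e-03 -1.000e+00]]
gauge y in tool 0.5123917106495894 -0.8587505526129934
```

```bash
cat >> h.py <<'E'
from scipy.spatial.transform import Rotation as R
def pose():
    from plant import read_state
    s=read_state();q=s["ee_rot"];return s,R.from_quat(q[[1,2,3,0]]).as_matrix()
def to(x,y,z):
    s,M=pose();t=np.append(w(x,y),z);d=M.T@(t-s["tcp_pos"])
    want=np.arctan2(-np.cos(TH),np.sin(TH)) # tool y = -gauge y
    cur=np.arctan2(M[1,1],M[0,1]);tw=-np.degrees((want-cur+np.pi)%(2*np.pi)-np.pi)
    print("t",round(s["t"],2),"gauge",g(s["tcp_pos"]).round(1),"target",t.round(1),"tool shift",d.round(1),"twist",tw.round(1),"F",s["contact_force"].round(1),"gap",round(s["finger_gap"],1))
E
python3 -c "
from h import *
to(-45,-100,200)"
```

```text
t 0.1 gauge [-241.6 -663.6  238.4] target [536.7 -78.3 200. ] tool shift [ 457.6 -383.2   39. ] twist 30.8 F [0.2 0.  1.1] gap 85.3
```

Request:
play_rows --rows '[{"jaw": 0, "tx": 20, "ty": -17, "tz": 0, "twist": 2}, {"jaw": 0, "tx": 60, "ty": -50, "tz": 0, "twist": 5}, {"jaw": 0, "tx": 105, "ty": -88, "tz": 0, "twist": 8}, {"jaw": 0, "tx": 150, "ty": -126, "tz": 5, "twist": 11}, {"jaw": 0, "tx": 195, "ty": -164, "tz": 10, "twist": 14}, {"jaw": 0, "tx": 240, "ty": -202, "tz": 15, "twist": 17}, {"jaw": 0, "tx": 285, "ty": -240, "tz": 20, "twist": 20}, {"jaw": 0, "tx": 330, "ty": -278, "tz": 25, "twist": 23}, {"jaw": 0, "tx": 375, "ty": -316, "tz": 30, "twist": 26}, {"jaw": 0, "tx": 420, "ty": -353, "tz": 35, "twist": 29}, {"jaw": 0, "tx": 447, "ty": -375, "tz": 39, "twist": 30.8}, {"jaw": 0, "tx": 458, "ty": -383, "tz": 39, "twist": 30.8}]' --grip_force 60

```text
t: 1.6
tcp_pos: [537.7, -76.5, 199.7]
ee_rot: [-0.0, 0.998, -0.056, -0.001]
contact_force: [-1.3, -1.1, -0.8]
finger_gap: 0.1
```

```bash
python3 -c "
from h import *
from plant import optics
to(-45,-90,44)
c=optics.capture('wrist');pickle.dump(c,open('w1.pkl','wb'));cv2.imwrite('pics/w1.png',c['pixels'])"
```

```text
t 1.6 gauge [-44.3 -98.1 199.7] target [537.9 -68.4  44. ] tool shift [ -0.5  -8.  155.7] twist 0.3 F [-1.3 -1.1 -0.8] gap 0.1
```

View pics/w1.png

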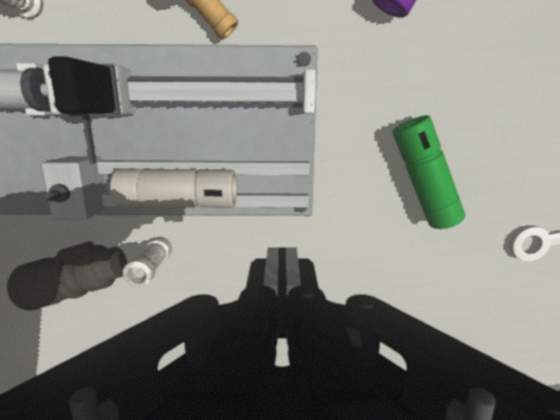

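The wrist view shows the sleeve at (110–236,188), the stop ending at about x=97, and the closed fingertips at (283,250). I'll check the tip height from the depth before descending.

Run:
```python
from h import *
c=pickle.load(open('w1.pkl','rb'));W=cloud(c);G=g(W)
for v in range(246,300,8): print(v,[G[v,u].round(0).tolist() for u in (262,275,290,305)])
x,y,z=G[...,0],G[...,1],G[...,2]
p=G[(z>49)&(z<56)&(abs(x+45)<35)&(y>62)&(y<140)];print("stop",np.percentile(p[:,1],[0,1,3,50,99]).round(1))
p=G[(z>30)&(abs(x+45)<20)&(y>-140)&(y<62)];print("sleeve",np.percentile(p[:,1],[0,1,50,99,100]).round(1),np.median(p[:,0]))
p=G[(z>33)&(z<42)&(abs(x)<18)&(y>50)&(y<90)];print("ptr",len(p),np.median(p[:,1]))
p=G[(z>97)&(z<110)&(abs(x-40)<35)&(y>0)&(y<100)];print("handle",np.percentile(p[:,:2],[1,50,99],axis=0).round(1))
```

```text
246 [[-117.0, -77.0, 1.0], [-117.0, -91.0, -1.0], [-118.0, -107.0, -2.0], [-117.0, -124.0, -1.0]]
254 [[-127.0, -77.0, -2.0], [-33.0, -95.0, 203.0], [-33.0, -102.0, 201.0], [-127.0, -124.0, -2.0]]
262 [[-37.0, -90.0, 203.0], [-32.0, -96.0, 211.0], [-33.0, -102.0, 209.0], [-37.0, -108.0, 202.0]]
270 [[-37.0, -90.0, 209.0], [-33.0, -96.0, 217.0], [-33.0, -101.0, 217.0], [-37.0, -108.0, 209.0]]
278 [[-37.0, -90.0, 216.0], [-32.0, -96.0, 224.0], [-33.0, -101.0, 223.0], [-37.0, -107.0, 215.0]]
286 [[-31.0, -92.0, 232.0], [-33.0, -96.0, 228.0], [-33.0, -101.0, 229.0], [-30.0, -106.0, 233.0]]
294 [[-30.0, -92.0, 238.0], [-32.0, -96.0, 236.0], [-32.0, -101.0, 236.0], [-31.0, -106.0, 238.0]]
stop [ 74.8  75.7  76.2  88.5 106.9]
sleeve [-140.  -139.3  -90.1   39.7   52.2] -32.527036212754666
ptr 297 69.92742825917678
handle [[22.9 37.5]
 [41.1 43.4]
 [57.8 52.5]]
```

Request:
play_rows --rows '[{"jaw": 0, "tx": 0, "ty": -4, "tz": 50, "twist": 0}, {"jaw": 0, "tx": 0, "ty": -8, "tz": 105, "twist": 0}, {"jaw": 0, "tx": 0, "ty": -8, "tz": 145, "twist": 0}, {"jaw": 0, "tx": 0, "ty": -8, "tz": 161, "twist": 0}, {"jaw": 0, "tx": 0, "ty": -16, "tz": 161, "twist": 0}, {"jaw": 0, "tx": 0, "ty": -24, "tz": 161, "twist": 0}, {"jaw": 0, "tx": 0, "ty": -29, "tz": 161, "twist": 0}, {"jaw": 0, "tx": 0, "ty": -33, "tz": 161, "twist": 0}, {"jaw": 0, "tx": 0, "ty": -37, "tz": 161, "twist": 0}, {"jaw": 0, "tx": 0, "ty": -41, "tz": 161, "twist": 0}, {"jaw": 0, "tx": 0, "ty": -45, "tz": 161, "twist": 0}, {"jaw": 0, "tx": 0, "ty": -48, "tz": 161, "twist": 0}]'

```text
t: 3.15
tcp_pos: [543.1, -31.2, 39.3]
ee_rot: [0.0, 0.998, -0.058, 0.0]
contact_force: [-0.8, -3.1, 1.2]
finger_gap: -0.1
```

```bash
python3 -c "
from h import *
to(-45,-42,38)"
```

```text
t 3.15 gauge [-44.1 -52.5  39.3] target [543.4 -20.7  38. ] tool shift [ -0.9 -10.5   1.3] twist 0.0 F [-0.8 -3.1  1.2] gap -0.1
```

Request:
play_rows --rows '[{"ty": -2, "jaw": 0}, {"ty": -4, "jaw": 0}, {"ty": -6, "jaw": 0}, {"ty": -8, "jaw": 0}, {"ty": -9, "jaw": 0}, {"ty": -9, "jaw": 0}]'

```text
$.rows[0]: bad value
```

Request:
play_rows --rows '[{"jaw": 0, "tx": 0, "ty": -2, "tz": 0, "twist": 0}, {"jaw": 0, "tx": 0, "ty": -4, "tz": 0, "twist": 0}, {"jaw": 0, "tx": 0, "ty": -6, "tz": 0, "twist": 0}, {"jaw": 0, "tx": 0, "ty": -7, "tz": 0, "twist": 0}, {"jaw": 0, "tx": 0, "ty": -8, "tz": 0, "twist": 0}]'

```text
t: 3.78
tcp_pos: [543.9, -23.2, 39.3]
ee_rot: [0.0, 0.998, -0.058, -0.0]
contact_force: [0.4, -3.9, 2.6]
finger_gap: -0.3
```

```bash
python3 -c "
from h import *
from plant import optics
to(-45,-42,38)
c=optics.capture('scene');cv2.imwrite('pics/s2.png',cv2.resize(c['pixels'][165:310,185:365],None,fx=4,fy=4,interpolation=cv2.INTER_CUBIC))"
```

```text
t 3.77 gauge [-44.3 -44.5  39.3] target [543.4 -20.7  38. ] tool shift [-0.7 -2.5  1.3] twist 0.0 F [ 0.4 -3.9  2.6] gap -0.3
```

View pics/s2.png

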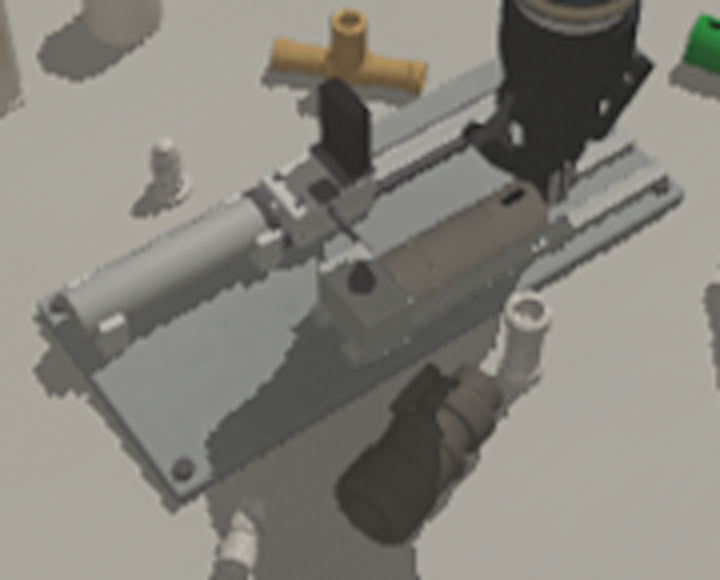

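The sleeve now nearly touches the stop, at (385,275) in the crop, and the push force is still only about 4 N. I'll keep going until it rises.

Request:
play_rows --rows '[{"jaw": 0, "tx": 0, "ty": -1, "tz": 0, "twist": 0}, {"jaw": 0, "tx": 0, "ty": -2, "tz": 0, "twist": 0}]'

```text
t: 4.08
tcp_pos: [544.0, -22.1, 39.3]
ee_rot: [0.001, 0.998, -0.058, -0.0]
contact_force: [-0.1, -6.3, 2.9]
finger_gap: 0.0
```

Request:
play_rows --rows '[{"jaw": 0, "tx": 0, "ty": -1, "tz": 0, "twist": 0}, {"jaw": 0, "tx": 0, "ty": -1, "tz": 0, "twist": 0}]'

```text
t: 4.32
tcp_pos: [544.0, -22.1, 39.3]
ee_rot: [0.001, 0.998, -0.058, -0.0]
contact_force: [-1.1, -7.5, 3.5]
finger_gap: 0.1
```

Request:
play_rows --rows '[{"jaw": 0, "tx": 0, "ty": -1, "tz": 0, "twist": 0}, {"jaw": 0, "tx": 0, "ty": -1, "tz": 0, "twist": 0}]'

```text
t: 4.58
tcp_pos: [544.0, -22.1, 39.3]
ee_rot: [0.002, 0.998, -0.059, -0.0]
contact_force: [-0.5, -9.3, 3.3]
finger_gap: -0.1
```

Request:
play_rows --rows '[{"jaw": 0, "tx": 0, "ty": -2, "tz": 0, "twist": 0}, {"jaw": 0, "tx": 0, "ty": -4, "tz": 0, "twist": 0}, {"jaw": 0, "tx": 0, "ty": -4, "tz": 0, "twist": 0}]'

```text
t: 4.95
tcp_pos: [544.0, -21.9, 39.3]
ee_rot: [0.004, 0.998, -0.06, -0.001]
contact_force: [-1.4, -16.1, 6.1]
finger_gap: -0.0
```

```bash
python3 -c "
from h import *
to(-45,-60,39)"
```

```text
t 4.95 gauge [-44.3 -43.1  39.3] target [541.4 -38.6  39. ] tool shift [-0.6 16.9  0.4] twist -0.2 F [ -1.4 -16.1   6.1] gap -0.0
```

Request:
play_rows --rows '[{"jaw": 0, "tx": 0, "ty": 10, "tz": 0, "twist": 0}, {"jaw": 0, "tx": 0, "ty": 25, "tz": 0, "twist": 0}, {"jaw": 0, "tx": 0, "ty": 35, "tz": -20, "twist": 0}, {"jaw": 0, "tx": 0, "ty": 45, "tz": -70, "twist": 0}, {"jaw": 40, "tx": 0, "ty": 45, "tz": -130, "twist": 0}, {"jaw": 70, "tx": 0, "ty": 45, "tz": -160, "twist": 0}, {"jaw": 70, "tx": 0, "ty": 45, "tz": -160, "twist": 0}]'

```text
t: 5.82
tcp_pos: [541.2, -59.5, 201.9]
ee_rot: [-0.0, 0.998, -0.057, 0.003]
contact_force: [-0.9, -0.1, -0.3]
finger_gap: 54.5
```

Run:
```python
from h import *
from plant import optics
to(40,45,95)
for n in ("wrist","top"):
    c=optics.capture(n);pickle.dump(c,open(n+'3.pkl','wb'));cv2.imwrite(f'pics/{n}3.png',c['pixels'] if n=="wrist" else cv2.resize(c['pixels'][145:270,170:360],None,fx=4,fy=4,interpolation=cv2.INTER_CUBIC))
    G=g(cloud(c));x,y,z=G[...,0],G[...,1],G[...,2]
    p=G[(z>49)&(z<56)&(abs(x+45)<35)&(x<-64)&(y>62)&(y<140)];print(n,"stop",np.percentile(p[:,1],[0,1,3,50,99]).round(1))
    p=G[(z>30)&(z<60)&(abs(x+45)<20)&(y>-60)&(y<62)];print("sleeve",np.percentile(p[:,1],[0,1,2,5,50,99,100]).round(1),np.median(p[:,0]))
    p=G[(z>33)&(z<42)&(abs(x)<18)&(y>50)&(y<90)];print("ptr",len(p),np.median(p[:,1]))
```

```text
t 5.83 gauge [-42.7 -80.8 201.9] target [637.9  55.9  95. ] tool shift [  82.3 -125.6  107.5] twist 0.1 F [-0.9 -0.1 -0.3] gap 54.5
wrist stop [ 75.5  76.1  76.5  90.2 106.6]
sleeve [-30.2 -29.8 -29.2 -26.6  15.2  61.   61.9] -40.20444864003473
ptr 268 69.96311787785041
top stop [ 75.9  76.   76.1  91.2 103.8]
sleeve [-30.8 -29.5 -28.7 -25.7  15.6  60.8  62. ] -47.50043145341477
ptr 20 70.36169927607007
```

View pics/wrist3.png

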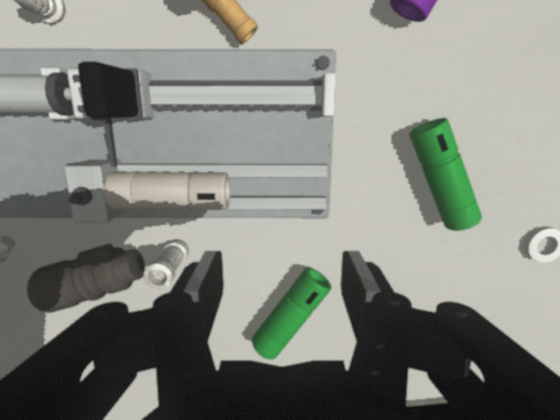

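View pics/top3.png

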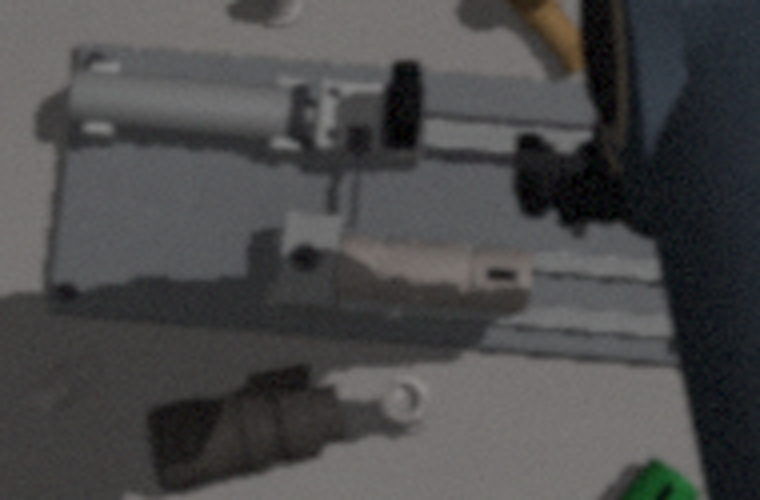

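Run:
```python
from h import *
for n in ("wrist","top"):
    c=pickle.load(open(n+'3.pkl','rb'));G=g(cloud(c));x,y,z=G[...,0],G[...,1],G[...,2]
    m=(abs(x-40)<30)&(y>56)&(y<100)&(z<130);print(n,np.percentile(z[m],[50,90,99,100]))
    p=G[(z>97)&(z<112)&(abs(x-40)<35)&(y>20)&(y<80)];print(np.percentile(p[:,:2],[1,50,99],axis=0).round(1))
```

```text
wrist [40.25677144 46.58587501 50.33143183 51.17331464]
[[23.  37.6]
 [40.9 43.5]
 [57.7 52.6]]
top [44.59948988 50.04981808 53.72390111 56.36876661]
[[22.7 37.5]
 [39.4 45. ]
 [57.  52.9]]
```

Request:
play_rows --rows '[{"jaw": 50, "tx": 15, "ty": -23, "tz": 0, "twist": 0}, {"jaw": 50, "tx": 40, "ty": -61, "tz": 5, "twist": 0}, {"jaw": 50, "tx": 65, "ty": -99, "tz": 15, "twist": 0}, {"jaw": 50, "tx": 80, "ty": -121, "tz": 30, "twist": 0}, {"jaw": 50, "tx": 82, "ty": -126, "tz": 50, "twist": 0}, {"jaw": 50, "tx": 82, "ty": -126, "tz": 60, "twist": 0}, {"jaw": 50, "tx": 82, "ty": -126, "tz": 60, "twist": 0}]'

```text
t: 6.8
tcp_pos: [634.1, 53.8, 137.7]
ee_rot: [0.001, 0.998, -0.059, -0.002]
contact_force: [0.7, 0.1, 0.3]
finger_gap: 49.9
```

Run:
```python
from h import *
from plant import optics
to(40,45,76)
c=optics.capture("wrist");cv2.imwrite('pics/w4.png',c['pixels'])
```

```text
t 6.8 gauge [ 36.5  42.5 137.7] target [637.9  55.9  76. ] tool shift [ 3.7 -2.6 61.7] twist -0.1 F [0.7 0.1 0.3] gap 49.9
```

View pics/w4.png

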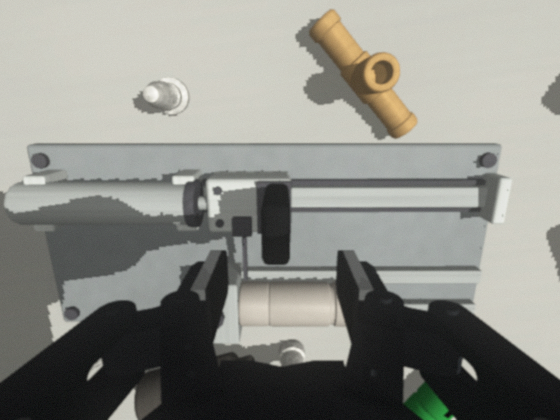

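The handle at (276,222) lies centrally between the open jaws (225–340), so I can descend.

Request:
play_rows --rows '[{"jaw": 50, "tx": 3.5, "ty": -2.5, "tz": 20, "twist": 0}, {"jaw": 50, "tx": 3.5, "ty": -2.5, "tz": 42, "twist": 0}, {"jaw": 50, "tx": 3.5, "ty": -2.5, "tz": 57, "twist": 0}, {"jaw": 50, "tx": 3.5, "ty": -2.5, "tz": 62, "twist": 0}, {"jaw": 50, "tx": 3.5, "ty": -2.5, "tz": 62, "twist": 0}, {"jaw": 25, "tx": 3.5, "ty": -2.5, "tz": 62, "twist": 0}, {"jaw": 10, "tx": 3.5, "ty": -2.5, "tz": 62, "twist": 0}, {"jaw": 5, "tx": 3.5, "ty": -2.5, "tz": 62, "twist": 0}, {"jaw": 5, "tx": 3.5, "ty": -2.5, "tz": 62, "twist": 0}, {"jaw": 5, "tx": 3.5, "ty": -2.5, "tz": 62, "twist": 0}, {"jaw": 5, "tx": 3.5, "ty": -2.5, "tz": 62, "twist": 0}]' --grip_force 70

```text
t: 8.22
tcp_pos: [639.8, 56.7, 78.3]
ee_rot: [0.001, 0.998, -0.058, 0.001]
contact_force: [-1.4, -2.9, 5.7]
finger_gap: 15.1
```

Run:
```python
from h import *
to(40,-55,76)
```

```text
t 8.22 gauge [41.8 46.  78.3] target [626.4 -43.5  76. ] tool shift [ -1.7 101.    2.4] twist -0.0 F [-1.4 -2.9  5.7] gap 15.1
```

Request:
play_rows --rows '[{"jaw": 5, "tx": 0, "ty": 5, "tz": 0, "twist": 0}, {"jaw": 5, "tx": 0, "ty": 14, "tz": 0, "twist": 0}, {"jaw": 5, "tx": 0, "ty": 24, "tz": 0, "twist": 0}, {"jaw": 5, "tx": 0, "ty": 34, "tz": 0, "twist": 0}, {"jaw": 5, "tx": 0, "ty": 44, "tz": 0, "twist": 0}, {"jaw": 5, "tx": 0, "ty": 54, "tz": 0, "twist": 0}, {"jaw": 5, "tx": 0, "ty": 64, "tz": 0, "twist": 0}, {"jaw": 5, "tx": 0, "ty": 74, "tz": 0, "twist": 0}, {"jaw": 5, "tx": 0, "ty": 84, "tz": 0, "twist": 0}, {"jaw": 5, "tx": 0, "ty": 94, "tz": 0, "twist": 0}, {"jaw": 5, "tx": 0, "ty": 98, "tz": 0, "twist": 0}, {"jaw": 5, "tx": 0, "ty": 98, "tz": 0, "twist": 0}]'

```text
t: 9.72
tcp_pos: [629.0, -35.6, 78.2]
ee_rot: [-0.003, 0.998, -0.057, 0.001]
contact_force: [0.3, 9.8, 5.8]
finger_gap: 15.3
```

```bash
cat > m.py <<'E'
import sys
from h import *
from plant import optics
t=sys.argv[1]
to(40,-55,76)
for n in ("wrist","top","scene"):
    c=optics.capture(n);pickle.dump(c,open(n+t+'.pkl','wb'))
    I=c['pixels']
    if n!="wrist":
        y0,y1,x0,x1=(145,270,170,360) if n=="top" else (165,310,185,365)
        I=cv2.resize(I[y0:y1,x0:x1],None,fx=4,fy=4,interpolation=cv2.INTER_CUBIC)
    cv2.imwrite(f'pics/{n}{t}.png',I)
    G=g(cloud(c));x,y,z=G[...,0],G[...,1],G[...,2]
    p=G[(z>49)&(z<56)&(abs(x+45)<35)&(x<-64)&(y>62)&(y<140)]
    if len(p)>5: print(n,"stop",np.percentile(p[:,1],[0,1,3,50,99]).round(1))
    p=G[(z>46)&(z<60)&(abs(x+45)<20)&(y>-60)&(y<62)]
    if len(p)>5: print("sleeve",np.percentile(p[:,1],[0,1,2,5,50,99,100]).round(1),np.median(p[:,0]))
    p=G[(z>32)&(z<42)&(x>-22)&(x<15)&(y<0)&(y>-60)]
    if len(p)>5:print("ptr",len(p),np.percentile(p[:,:2],[2,50,98],axis=0).round(1).tolist())
E
python3 m.py 5
```

```text
t 9.72 gauge [ 41.7 -46.9  78.2] target [626.4 -43.5  76. ] tool shift [-1.7  8.1  2.2] twist 0.1 F [0.3 9.8 5.8] gap 15.3
sleeve [10.  10.6 11.2 12.2 34.3 38.3 38.5] -32.55268462788536
top stop [ 76.   76.1  76.5  91.6 104.8]
sleeve [-30.5 -29.5 -28.6 -25.7  15.5  60.3  61.6] -45.54557878658116
ptr 19 [[-20.1, -23.8], [-4.9, -22.9], [14.3, -21.2]]
scene stop [ 78.6  79.   79.7  91.8 109.7]
sleeve [-27.6 -26.7 -25.5 -23.2  20.4  61.7  61.9] -48.37159565229251
ptr 32 [[-20.5, -22.1], [-1.6, -19.0], [13.5, -17.7]]
```

View pics/wrist5.png

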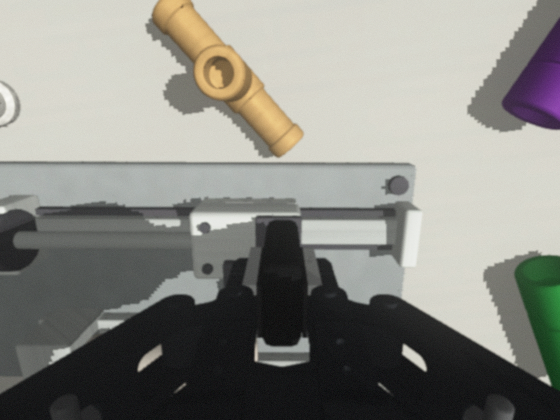

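View pics/scene5.png

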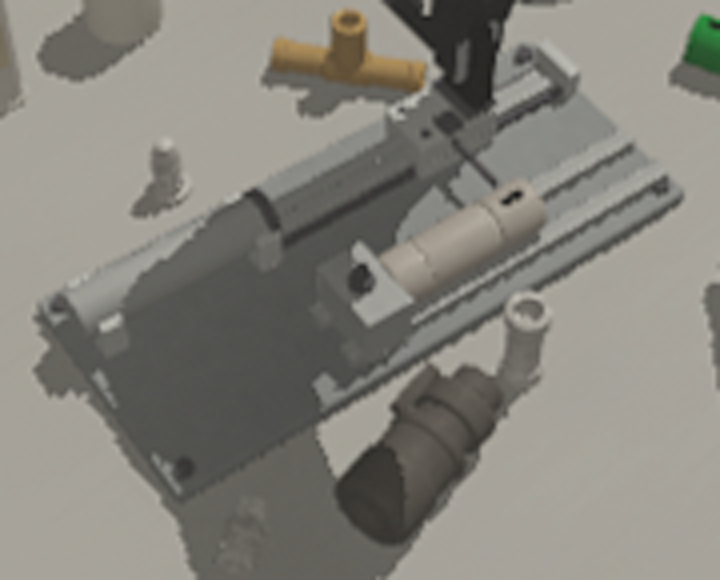

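View pics/top5.png

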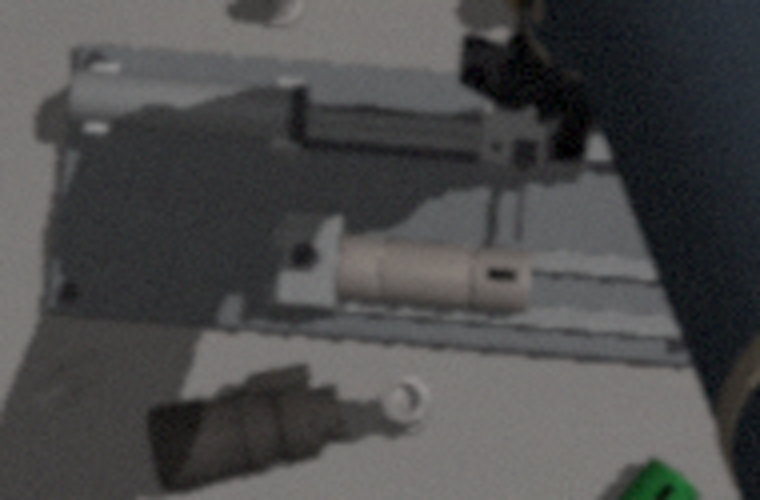

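Both views show the pointer (top crop (518,215), scene crop (470,165)) still short of the sleeve's free end (top (530,275)). The handle has not slipped: the TCP and the pointer have both moved 92.9 mm. Next I'll measure the edges to sub-pixel accuracy.

```bash
cat > prof.py <<'E'
import sys
from h import *
from scipy.ndimage import map_coordinates
def proj(c,P):
    T=c["cam_to_world"];q=(P-T[:3,3])@T[:3,:3];K=c["camera_matrix"]
    return q[:,0]/q[:,2]*K[0,0]+K[0,2],q[:,1]/q[:,2]*K[1,1]+K[1,2]
def prof(c,xs,ys,z):
    a=[]
    I=c["pixels"].astype(float).mean(2)
    for x in xs:
        P=np.array([np.append(w(x,y),z) for y in ys]);u,v=proj(c,P);a.append(map_coordinates(I,[v,u],order=1))
    return np.mean(a,0)
if __name__=="__main__":
    t=sys.argv[1]
    for n in ("top","scene"):
        c=pickle.load(open(n+t+".pkl","rb"))
        ys=np.arange(-45,-5,1.0)
        print(n);
        p=prof(c,np.arange(-50,-39,2),ys,53.5);print(" sleeve top",[(int(y),int(i)) for y,i in zip(ys,p) if y<-20])
        p=prof(c,np.arange(-14,10,2),ys,37);print(" ptr",[(int(y),int(i)) for y,i in zip(ys,p)])
        ys=np.arange(65,112,1.)
        p=prof(c,[-69,-67,-65,-63],ys,52);print(" stop",[(int(y),int(i)) for y,i in zip(ys,p)])
E
python3 prof.py 5
```

```text
top
 sleeve top [(-45, 88), (-44, 87), (-43, 86), (-42, 87), (-41, 89), (-40, 91), (-39, 92), (-38, 92), (-37, 92), (-36, 92), (-35, 91), (-34, 91), (-33, 92), (-32, 94), (-31, 99), (-30, 106), (-29, 112), (-28, 115), (-27, 118), (-26, 116), (-25, 114), (-24, 109), (-23, 103), (-22, 95), (-21, 87)]
 ptr [(-45, 96), (-44, 97), (-43, 97), (-42, 97), (-41, 97), (-40, 97), (-39, 97), (-38, 96), (-37, 96), (-36, 96), (-35, 96), (-34, 96), (-33, 96), (-32, 97), (-31, 97), (-30, 97), (-29, 96), (-28, 95), (-27, 94), (-26, 92), (-25, 89), (-24, 84), (-23, 79), (-22, 76), (-21, 76), (-20, 78), (-19, 82), (-18, 85), (-17, 87), (-16, 89), (-15, 90), (-14, 89), (-13, 88), (-12, 86), (-11, 81), (-10, 74), (-9, 66), (-8, 60), (-7, 57), (-6, 58)]
 stop [(65, 81), (66, 80), (67, 79), (68, 76), (69, 73), (70, 70), (71, 68), (72, 67), (73, 71), (74, 75), (75, 83), (76, 93), (77, 101), (78, 107), (79, 110), (80, 111), (81, 111), (82, 110), (83, 110), (84, 110), (85, 111), (86, 111), (87, 111), (88, 110), (89, 110), (90, 110), (91, 109), (92, 109), (93, 109), (94, 109), (95, 108), (96, 108), (97, 108), 
[... 788 characters left out ...]
77), (-19, 86), (-18, 99), (-17, 111), (-16, 119), (-15, 123), (-14, 123), (-13, 122), (-12, 121), (-11, 118), (-10, 115), (-9, 112), (-8, 109), (-7, 108), (-6, 108)]
 stop [(65, 115), (66, 114), (67, 114), (68, 114), (69, 113), (70, 113), (71, 113), (72, 112), (73, 112), (74, 113), (75, 118), (76, 128), (77, 141), (78, 152), (79, 158), (80, 159), (81, 158), (82, 157), (83, 157), (84, 157), (85, 157), (86, 158), (87, 158), (88, 158), (89, 158), (90, 157), (91, 157), (92, 157), (93, 156), (94, 155), (95, 155), (96, 155), (97, 155), (98, 155), (99, 156), (100, 156), (101, 156), (102, 157), (103, 158), (104, 158), (105, 157), (106, 151), (107, 139), (108, 121), (109, 102), (110, 89), (111, 84)]
```

Run:
```python
from prof import *
def cen(ys,p):
    k=p.argmin();b=max(p[max(0,k-6):k+7].min()+1,min(p[max(0,k-6)],p[min(len(p)-1,k+6)]));s=slice(max(0,k-6),k+7);wt=np.clip(b-p[s],0,None);return (wt*ys[s]).sum()/wt.sum()
for n in ("top","scene"):
    for t,y0 in (("0",70),("3",70),("5",-22.5)):
        try:c=pickle.load(open(n+t+".pkl","rb"))
        except: continue
        ys=np.arange(y0-9,y0+9,.25)
        r=[]
        for x in range(-8,12,4):
            p=prof(c,[x-1,x,x+1],ys,37);
            k=p.argmin();b=np.median(p);wt=np.clip(b-p,0,None)*(abs(ys-ys[k])<4);r.append((wt*ys).sum()/wt.sum())
        print(n,t,np.round(r,1),np.mean(r).round(2))
```

```text
top 0 [71.1 71.5 70.8 70.9 78.1] 72.46
top 3 [71.  71.1 71.4 71.  78. ] 72.49
top 5 [-21.1 -21.7 -21.6 -21.3 -17. ] -20.54
scene 0 [71.6 71.8 72.2 72.9 72.5] 72.21
scene 5 [-21.  -20.9 -20.9 -20.7 -20.1] -20.74
```

Request:
play_rows --rows '[{"jaw": 5, "tx": 0, "ty": 4, "tz": 0, "twist": 0}, {"jaw": 5, "tx": 0, "ty": 7, "tz": 0, "twist": 0}, {"jaw": 5, "tx": 0, "ty": 8, "tz": 0, "twist": 0}, {"jaw": 5, "tx": 0, "ty": 8, "tz": 0, "twist": 0}, {"jaw": 5, "tx": 0, "ty": 8, "tz": 0, "twist": 0}]'

```text
t: 10.5
tcp_pos: [628.2, -42.7, 78.3]
ee_rot: [-0.003, 0.998, -0.057, 0.001]
contact_force: [0.8, 9.4, 5.3]
finger_gap: 15.2
```

```bash
python3 m.py 6; python3 prof.py 6
```

```text
t 10.5 gauge [ 41.7 -54.1  78.3] target [626.4 -43.5  76. ] tool shift [-1.7  0.9  2.3] twist 0.2 F [0.8 9.4 5.3] gap 15.2
sleeve [ 3.2  3.9  4.4  5.4 27.1 31.  31.2] -32.7080470315875
top stop [ 76.4  77.   78.2  91.4 106.3]
sleeve [-30.7 -29.7 -28.9 -26.4  15.9  61.1  61.9] -45.90350580243928
ptr 23 [[-21.7, -31.2], [-1.1, -30.0], [14.0, -28.4]]
scene stop [ 78.1  78.4  79.2  95.1 109.5]
sleeve [-27.5 -27.2 -25.3 -22.3  17.4  60.8  61.4] -48.47093853750961
ptr 30 [[-21.6, -29.5], [-5.2, -26.8], [12.9, -24.7]]
top
 sleeve top [(-45, 86), (-44, 86), (-43, 86), (-42, 88), (-41, 90), (-40, 91), (-39, 91), (-38, 92), (-37, 91), (-36, 90), (-35, 90), (-34, 90), (-33, 92), (-32, 93), (-31, 98), (-30, 104), (-29, 110), (-28, 114), (-27, 117), (-26, 116), (-25, 114), (-24, 108), (-23, 101), (-22, 93), (-21, 86)]
 ptr [(-45, 96), (-44, 96), (-43, 96), (-42, 96), (-41, 96), (-40, 96), (-39, 96), (-38, 96), (-37, 96), (-36, 95), (-35, 95), (-34, 94), (-33, 92), (-32, 88), (-31, 83), (-30, 77), (-29, 74), (-28, 74), (-27, 77), (-26, 81), (-25, 84), (-24, 86), (-23, 87), (-22, 87), (-21, 87), (-
[... 1305 characters left out ...]
), (-19, 120), (-18, 119), (-17, 117), (-16, 115), (-15, 112), (-14, 109), (-13, 107), (-12, 106), (-11, 106), (-10, 105), (-9, 105), (-8, 105), (-7, 105), (-6, 105)]
 stop [(65, 115), (66, 114), (67, 114), (68, 114), (69, 114), (70, 113), (71, 113), (72, 112), (73, 112), (74, 113), (75, 118), (76, 128), (77, 141), (78, 152), (79, 158), (80, 159), (81, 158), (82, 157), (83, 156), (84, 156), (85, 157), (86, 158), (87, 158), (88, 157), (89, 157), (90, 157), (91, 157), (92, 157), (93, 156), (94, 155), (95, 154), (96, 154), (97, 155), (98, 155), (99, 156), (100, 156), (101, 156), (102, 157), (103, 158), (104, 158), (105, 157), (106, 150), (107, 138), (108, 120), (109, 101), (110, 89), (111, 83)]
```

View pics/top6.png

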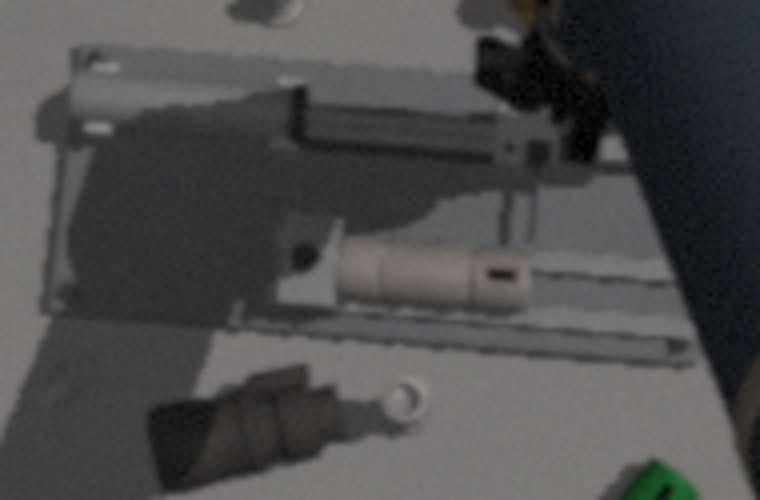

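View pics/scene6.png

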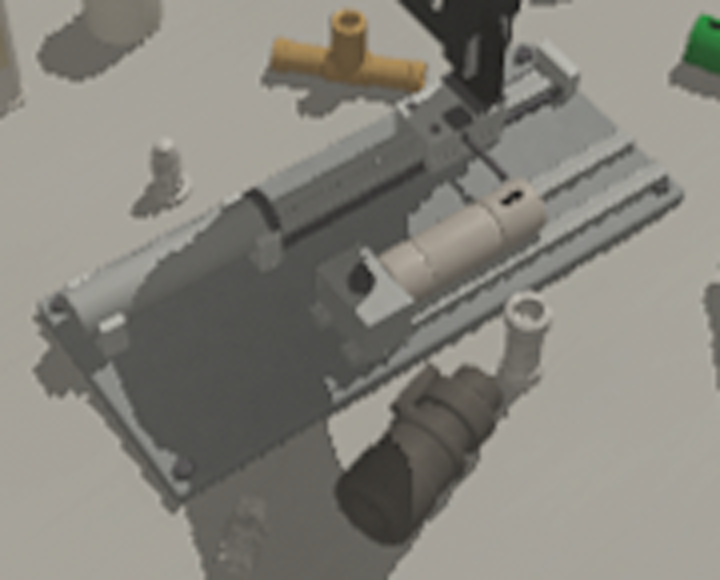

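Request:
play_rows --rows '[{"jaw": 5, "tx": 0, "ty": 0.6, "tz": 0, "twist": 0}, {"jaw": 5, "tx": 0, "ty": 0.6, "tz": 0, "twist": 0}, {"jaw": 5, "tx": 0, "ty": 0.6, "tz": 0, "twist": 0}, {"jaw": 5, "tx": 0, "ty": 0.6, "tz": 0, "twist": 0}, {"jaw": 5, "tx": 0, "ty": 0.6, "tz": 0, "twist": 0}, {"jaw": 5, "tx": 0, "ty": 0.6, "tz": 0, "twist": 0}]'

```text
t: 11.4
tcp_pos: [628.1, -43.1, 78.3]
ee_rot: [-0.003, 0.998, -0.056, 0.001]
contact_force: [0.0, 8.8, 4.7]
finger_gap: 14.8
```

```bash
python3 m.py 7
python3 - <<'E'
from prof import *
# raw edge positions of the near-stop sleeve/stop seam and pointer, in top
for n in ("top","scene"):
    c=pickle.load(open(n+"7.pkl","rb"))
    I=cv2.resize(c["pixels"],None,fx=6,fy=6,interpolation=cv2.INTER_CUBIC)
    a=np.linspace(0,2*np.pi,60)
    C=np.array([np.append(w(-45+17.5*np.cos(t),-30.4),36+17.5*np.sin(t)) for t in a]);u,v=proj(c,C)
    cv2.polylines(I,[np.int32(np.c_[u*6+2.5,v*6+2.5])],False,(0,0,255),1)
    L=np.array([np.append(w(x,-30.4),37) for x in(-22,20)]);u,v=proj(c,L)
    cv2.polylines(I,[np.int32(np.c_[u*6+2.5,v*6+2.5])],False,(0,255,255),1)
    m=int(u.mean()*6),int(v.mean()*6)+40
    cv2.imwrite(f"pics/{n}7o.png",I[m[1]-200:m[1]+200,m[0]-300:m[0]+300])
E
```

```text
t 11.4 gauge [ 41.7 -54.4  78.3] target [626.4 -43.5  76. ] tool shift [-1.7  0.6  2.3] twist 0.2 F [0.  8.8 4.7] gap 14.8
sleeve [ 3.2  3.4  3.8  5.2 27.  30.5 30.7] -32.66927617328376
top stop [ 76.4  77.   78.1  91.4 105. ]
sleeve [-30.4 -29.5 -28.8 -25.6  16.2  60.6  61.9] -45.5542151627107
ptr 19 [[-20.9, -31.5], [-3.0, -30.2], [13.7, -28.8]]
scene stop [ 78.6  78.9  79.4  95.5 109. ]
sleeve [-29.6 -26.5 -26.  -22.8  17.6  61.3  62. ] -48.50463248339736
ptr 30 [[-21.3, -29.7], [-3.2, -26.5], [13.6, -24.1]]
```

View pics/top7o.png

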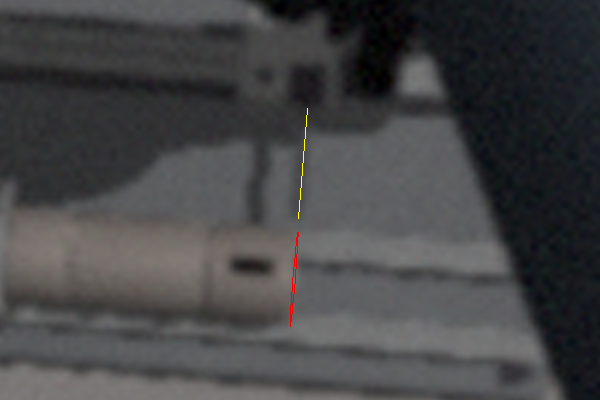

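View pics/scene7o.png

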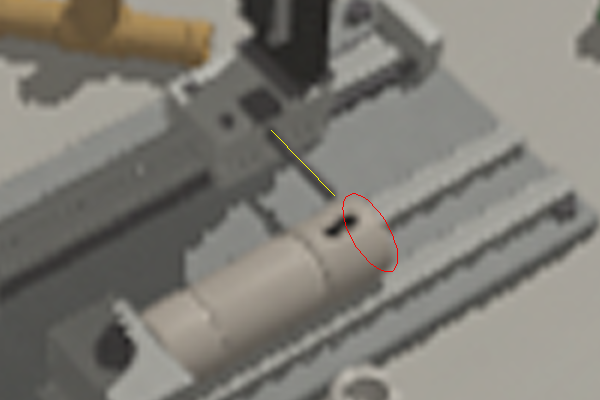

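The overlay agrees in both views. The sleeve's free end meets the target plane at (298,235) in the top view, and the pointer lies along the same line. The arm is steady, so I'll hand in.

```bash
python3 -c "
from h import *
from plant import env
to(40,-55,78)
print(env.sign_off())
to(40,-55,78)"
```

```text
t 11.55 gauge [ 41.7 -54.5  78.3] target [626.4 -43.5  78. ] tool shift [-1.7  0.5  0.3] twist 0.2 F [-0.1 11.5  5.7] gap 15.0
the job is handed in; nothing more can be done
None
the job is handed in; nothing more can be done
```

I pushed the sleeve flush against the stop, then drew the carriage out and handed the job in at about 11.6 s with the handle still gripped.

- **Sleeve flush:** I pushed with closed fingers until the tool stopped moving at about 16 N. The pictures taken after backing off show no gap.
- **Free end:** the end away from the stop lies at about gauge y = -30.4 mm. The directly measured end edge (-30.2 to -30.7 mm) and the stop face less the sleeve's 106 mm agree on this.
- **Pointer:** the carriage was pulled about 100.5 mm, which puts the pointer at about -30.5 mm. The top camera's depth reading gives -30.2 mm, so the two are level to within about 0.5 mm.
- **Grip:** the jaw opening stayed at about 15 mm, and I saw no sign of the handle slipping. The sideways force was about 9–11 N, as expected from the spring.
- **Disagreement:** the scene camera reads 1–3 mm towards +y for the stop, sleeve and pointer alike. I treated that as its calibration error and relied on the top and wrist cameras. The wrist camera could not see the pointer in the final pose.
- **Other loose things:** I did not touch any of them on purpose and saw none moved, but I did not measure them again.

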